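# Isolate the air sampler and present its filter plate

### The job

Take the flat isolation blade from its parking stand and push it down into the slot in the filter housing's duct until its shoulder rests on the duct. Then lift the housing's cover flap until it stands about upright (it stays where it is left), draw out the filter plate hidden beneath by its tab, and finish while holding it in the gripper, upright and still, its lower edge about 10 cm above the middle of the white viewing tile. Leave the blade in the slot and the flap open, and do not disturb the bottle, the jar and the spatula.

Things in the scene. Friction and masses are not known exactly. Their poses are not given: they have to be found in the camera images.
- unit: Grey painted filter housing, fixed to the bench. Origin: centre of the chamber's underside, on the bench; own x points away from the duct (roughly away from the robot), y to the left, z up. The chamber is an open-topped box 142 (x) by 172 (y) by 95 mm high, walls and floor 6 mm. The inlet duct is a block on the chamber's -x side, x -160 to -71 mm, 116 mm wide in y, 90 mm high.
- slot_mouth (a point): Centre of the slot's mouth in the flat top of the duct (own x = -130 mm, height 90 mm). Axes as the housing's. The slot is 63.5 mm long along y, 7.5 mm wide along x, 66 mm deep, straight down, with its mouth's edges bevelled by 4 mm all round.
- stand: Aluminium parking stand of the blade, fixed, 60 (x) by 116 (y) by 66 mm high, with a slot 64 mm along y and 8 mm along x, 61 mm deep, in the middle of its top, bevelled as the duct's. Origin: centre of its underside.
- blade: Isolation blade, upright in the stand at the start, 120 g before variation. Origin: in the middle of the underside of its shoulder bar. Below: steel sheet 4 mm thick (x), 60 mm wide (y), reaching 55 mm down. Above: aluminium shoulder bar 10 (x) by 92 (y) by 12 mm (z), which cannot enter a slot and rests on the top beside it; on it a black flat grip 12 mm thick (x), 44 mm wide (y), its top 51 mm above the origin. Either way round fits.
- blade_grip (a point): Point in the middle of the blade's grip, 36 mm above the blade's origin, 15 mm below the grip's top; pinch it across x (12 mm).
- flap (a joint): Angle of the aluminium cover flap, a 6 mm sheet 142 by 172 mm over the chamber, hinged along the chamber's far (+x) top edge. 0 = shut, 1.57 = upright, stop at 1.8 rad. It starts shut or slightly ajar (up to 0.12). Stiff hinge: stays where it is left; takes about 3 to 4 N at the handle.
- flap_hinge (a point): Middle of the flap's hinge line, at height 95.5 mm; axes turn with the flap (equal to the housing's when shut).
- flap_handle (a point): Middle of the flap's handle: a round steel bar 12 mm thick along y, 80 mm between its two posts' centres, 36 mm (centre) above the flap's outer face. In the flap's frame it lies 123 mm from the hinge line towards the robot and 42 mm above it; when the flap is upright the bar is on its far side.
- carrier: Black carrier fixed on the chamber floor beneath the flap, 84 (x) by 34 (y) by 36 mm high; origin: centre of its underside, at height 6 mm. Its place and yaw in the chamber vary. Its slot, 74 mm along x and 11 mm along y, 32 mm deep, holds the filter plate upright.
- filter: White plastic filter plate with a round paper disc, 60 g before variation, standing loose in the carrier, hidden by the flap. Plate 70 (x) by 8 (y) by 55 mm (z); origin: centre of its lower edge, at height 10 mm at the start. On top a tab 32 (x) by 10 (y) mm, its top 78 mm above the origin. Draw it straight up.
- filter_tab (a point): Middle of the filter plate's tab, 67 mm above the plate's lower edge, 11 mm below the tab's top; pinch it across the plate's y (10 mm).
- tile: White viewing tile in a dark frame, 150 by 150 by 10 mm, fixed flat on the bench. Origin: centre of its underside.
- bottle: Bystander: standing dark bottle, 42 mm diameter, 100 mm high. Origin: centre of its underside.
- jar: Bystander: standing amber jar, 52 mm diameter, 62 mm high. Origin: centre of its underside.
- spatula: Bystander: spatula lying on the bench, 170 mm long. Origin: about its middle, on the bench.
There are look-alikes about, which are no part of the job. What is shaped like the blade but blue, green or pink is not meant.

How it is judged:
By the outcome, as a careful person would: the job done as asked, in the order asked, and still so for the second after the job is handed in, while the arm keeps its last pose, push and grip.
It also fails if it takes over 72 s, if anything falls off the work surface, if the arm or the gripper's body presses on something with over 40 N, if the wrist force passes 120 N, or if a joint passes its speed limit or range.

### The arm

A 7-joint arm with a two-finger parallel gripper is mounted at the origin on the work surface. World frame = base frame: x ahead of the robot, y to its left, z up, the work surface at z = 0. Lengths are in m, angles in rad, forces in N, time in s.
With the tool pointing down it reaches from about 0.4 to 0.9 m from the base axis. Payload 5.5 kg.
Tool frame: the origin (TCP) lies midway between the tips of the shut fingers; the grasp point (between the pads) lies 19 mm behind it; z points along the fingers, y is the direction in which the jaws open and shut (so a half turn about z gives the same grasp; the last joint's range is limited). The gripper opens to 85 mm and grips with 20 to 120 N. Pads are 22 mm wide; open, the fingers measure 114 mm over their backs; the gripper's body (76 mm by 85 mm) begins 54 mm behind the grasp point. The pads swing forward as they close: fully open they stand 13 mm farther back than shut.
Start: joints at [-0.911, 0.501, -0.427, 1.55, 0.221, 1.138, -0.21], TCP at [0.251, 0.6, 0.231] pointing down, gripper open.
Joint ranges: [-2.88, 2.88], [-0.31, 2.03], [-1.54, 1.56], [0.2, 2.42], [-1.41, 4.55], [0.19, 2.02], [-2.57, 2.57]. Speed limits (rad/s): [2.57, 2.57, 3.14, 3.14, 3.14, 3.14, 3.14].

### API

Orientations are given as a unit quaternion [w, x, y, z].
In Python, from station import bot gives the robot as it stands.
- The arm moves only by the shell command python3 -m creep 'ROWS' [FORCE]. ROWS is JSON, a list of rows, each a list of 3 entries, a list of its own where there are three numbers: the shift along the tool's x, y, z in cm, then the turn, a rotation vector about the tool's x, y, z in rad, then the closure, from 0 (fully open) to 1 (shut). A call has exactly 8 rows; each row shifts and turns the commanded pose from where the row before left it, along the tool's axes as they then stand; what a row does not reach is not made up. A row lasts 1/10 s, in which the tool goes at most 50 mm and 8.59 degrees, less where a joint would pass 70% of its speed; a pose out of reach is approached as far as the arm can. A call with a gripper value outside its range is refused whole. The fingers move at their own pace and stop on an object; FORCE is the grip in N (left out, the last holds). Time passes only in rows, so rows that do not move let the fingers close, or fill a call up. It gives the time, the measured TCP pose, the force and the opening at its end, in the units of the state.
- bot.get_state(): the state, without advancing time (a new reading comes with each control period).
- bot.capture(name): name is "side" or "top" or "wrist"; returns a dict with "color" (420x560x3 uint8, red, green, blue), "fovy" (degrees; the focal length in pixels is half the picture's height over the tangent of half this angle, whatever the lens; pixels are square), "cx", "cy" (the principal point, pixels), "view" (4x4, takes a point from world to camera coordinates). Camera axes: x right, y down, z forward; pixel columns grow to the right and rows downward; lengths in m; the calibration is good to about 2 mm. A picture is of the moment at which its call begins. There is no depth.
- bot.job_done(): hands the job in, once; it reports no verdict.
The state is a dict: "clock": time; "joint_positions": joint angles; "dq": joint speeds; "tau": joint torques, N m; "eef_pos": TCP position; "tcp_rot": TCP orientation; "contact_force": force on the tool from outside, world axes, zero at the start; "moment": the same for the moment, N m; "gripper_width": finger opening in m.
Only numpy, scipy, OpenCV 4.12 (cv2) and the standard library are available. Lean on these libraries where they do the work, as an engineer would, in place of code of your own. Each camera call takes 0.05 s, during which the arm holds its last target. There are 200 camera calls.

## Working session

There is one attempt and no reset: what is moved stays moved. The work goes in short steps, Python scripts to look and compute and a shell command to move; the robot and the scene stay as the last step left them, time stands still between calls to the robot, and variables do not carry over. Pictures are saved under pics/ and viewed, about 8 in all and at most 12, crops included, and the job is handed in when it is done.

```bash
ls; mkdir -p pics
cat > h.py <<'E'
import numpy as np, cv2
from station import bot
from scipy.spatial.transform import Rotation as R
def snap(n,f):
    c=bot.capture(n); cv2.imwrite(f'pics/{f}.png',c['color'][:,:,::-1]); np.savez(f'pics/{f}.npz',**c); return c
def load(f): return dict(np.load(f'pics/{f}.npz'))
def fl(c): return c['color'].shape[0]/2/np.tan(np.radians(float(c['fovy']))/2)
def ray(c,u,v):
    V=np.array(c['view']); d=np.array([(u-c['cx'])/fl(c),(v-c['cy'])/fl(c),1.]); 
    return -V[:3,:3].T@V[:3,3], V[:3,:3].T@d
def onz(c,u,v,z):
    o,d=ray(c,u,v); return o+d*(z-o[2])/d[2]
def proj(c,p):
    V=np.array(c['view']); q=V[:3,:3]@np.array(p)+V[:3,3]; return np.array([c['cx'],c['cy']])+fl(c)*q[:2]/q[2]
def tri(c1,p1,c2,p2):
    o1,d1=ray(c1,*p1);o2,d2=ray(c2,*p2)
    s=np.linalg.lstsq(np.array([d1,-d2]).T,o2-o1,rcond=None)[0]
    a,b=o1+s[0]*d1,o2+s[1]*d2; return (a+b)/2,np.linalg.norm(a-b)
def tool(): 
    s=bot.get_state(); w=s['tcp_rot']; return np.array(s['eef_pos']),R.from_quat([w[1],w[2],w[3],w[0]])
def togo(p,Rt=None):
    "shift in cm along present tool axes to TCP p; rotvec to Rt (matrix)"
    x,r=tool(); print('now',x.round(4),'shift cm',(r.inv().apply(np.array(p)-x)*100).round(2))
    if Rt is not None: print('rotvec',(r.inv()*R.from_matrix(Rt)).as_rotvec().round(3))
def down(yaw): # tool z down, tool y (jaw) along yaw direction
    y=np.array([np.cos(yaw),np.sin(yaw),0]); z=np.array([0,0,-1.]); return np.array([np.cross(y,z),y,z]).T
E
python3 - <<'E'
from h import *
a=snap('top','t0');b=snap('side','s0')
for c in (a,b): print(c['fovy'],c['cx'],c['cy'],ray(c,280,210))
s=bot.get_state();print(s);print(tool()[1].as_matrix().round(2))
E
```

```text
pics
46.312057685461916 272.0590017655842 208.54064142409717 (array([0.3497407 , 0.03865949, 1.44922813]), array([ 0.12845607,  0.00169832, -0.99185006]))
43.46792710342501 273.7570644960949 214.60431381833547 (array([-0.01196708, -0.84289155,  0.70795557]), array([ 0.46016712,  0.72722246, -0.50951992]))
{'clock': 0.1, 'joint_positions': array([-0.91078168,  0.50176541, -0.42680815,  1.55133967,  0.22080328,
        1.13831935, -0.21025935]), 'dq': array([-0.00064048, -0.00267901,  0.00145233, -0.00201986, -0.00055503,
        0.00030574,  0.00053397]), 'tau': array([-1.20613098e-02, -5.70802331e+01, -5.83859995e+00, -2.81748390e+01,
        1.06391375e-02,  5.40975670e-03, -2.85577066e-06]), 'eef_pos': array([0.25100797, 0.59889645, 0.23035844]), 'tcp_rot': array([-2.03549702e-04,  1.97064064e-01,  9.80390211e-01, -8.65024732e-04]), 'contact_force': array([-0.23550789,  0.96667798,  0.24268573]), 'moment': array([ 0.04281311, -0.07499693, -0.04594155]), 'gripper_width': 0.0852505110035668}
[[-0.92  0.39 -0.  ]
 [ 0.39  0.92 -0.  ]
 [ 0.   -0.   -1.  ]]
```

View pics/t0.png

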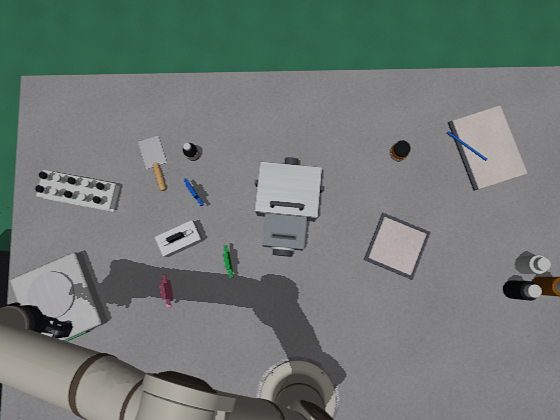

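View pics/s0.png

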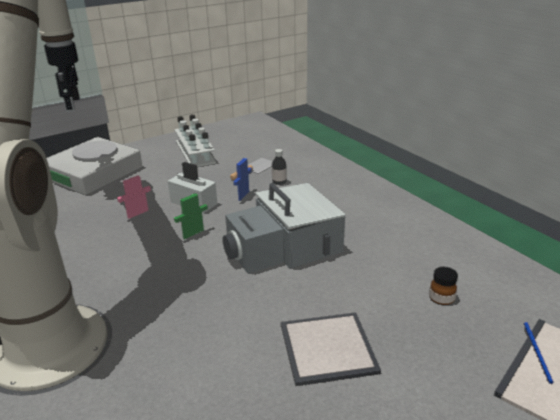

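The top view shows the black-gripped blade in its stand at about (179,237), the housing at (290,205) with the slot near (285,236), and the tile at (397,245). The bottle is at (190,150), the jar at (400,150) and the spatula at (155,165). The blue, green and pink blades are decoys. The side view agrees.

Run:
```python
from h import *
c=load('t0'); im=c['color'][:,:,::-1]
A=cv2.resize(im[212:262,148:212],None,fx=6,fy=6,interpolation=cv2.INTER_CUBIC)
B=cv2.resize(im[150:262,248:332],None,fx=4.8,fy=4.8,interpolation=cv2.INTER_CUBIC)
o=np.zeros((540,800,3),np.uint8);o[:300,:384]=A;o[:B.shape[0],390:390+B.shape[1]]=B;cv2.imwrite('pics/c0.png',o)
def comp(m,u,v,name,z,area=20):
    n,l,st,ce=cv2.connectedComponentsWithStats(m.astype(np.uint8)); best=None
    for i in range(1,n):
        if st[i,4]>area:
            d=np.hypot(*(ce[i]-[u,v])); best=min(best or (9e9,0),(d,i))
    i=best[1]; cn=cv2.findContours((l==i).astype(np.uint8),0,2)[0]; r=cv2.minAreaRect(max(cn,key=cv2.contourArea))
    P=np.array([onz(c,*p,z)[:2] for p in cv2.boxPoints(r)]); ctr=P.mean(0)
    e=P[1]-P[0];f=P[2]-P[1]; L=[np.linalg.norm(e),np.linalg.norm(f)]; k=e if L[0]>L[1] else f
    print(name,st[i,4],np.round(r[0],1),ctr.round(4),np.round(L,4),'long axis yaw',np.degrees(np.arctan2(k[1],k[0])).round(1))
g=cv2.cvtColor(c['color'],cv2.COLOR_RGB2GRAY).astype(int)
hsv=cv2.cvtColor(c['color'],cv2.COLOR_RGB2HSV)
comp(g>170,180,237,'stand',.066,80)
comp(g<60,179,237,'grip',.066+.051,10)
comp(g>175,290,185,'flap',.1)
comp(g<70,285,205,'handle',.137,10)
comp(g>170,397,245,'tile',.01,200)
comp(g<75,285,236,'slot',.09,10)
```

```text
stand 653 [176.9 237.7] [0.4536 0.3337] [0.1155 0.0595] long axis yaw -65.8
grip 104 [175. 237.] [0.4517 0.3282] [0.0468 0.0165] long axis yaw -66.5
flap 2702 [287.8 188.8] [0.5842 0.0185] [0.1389 0.1718] long axis yaw -96.5
handle 102 [286.9 204.9] [0.5333 0.0221] [0.0171 0.0873] long axis yaw -94.9
tile 1241 [397.1 245.7] [ 0.4273 -0.2987] [0.1288 0.1264] long axis yaw -23.7
slot 54 [283.5 235.9] [0.4534 0.0321] [0.0066 0.059 ] long axis yaw -96.4
```

View pics/c0.png

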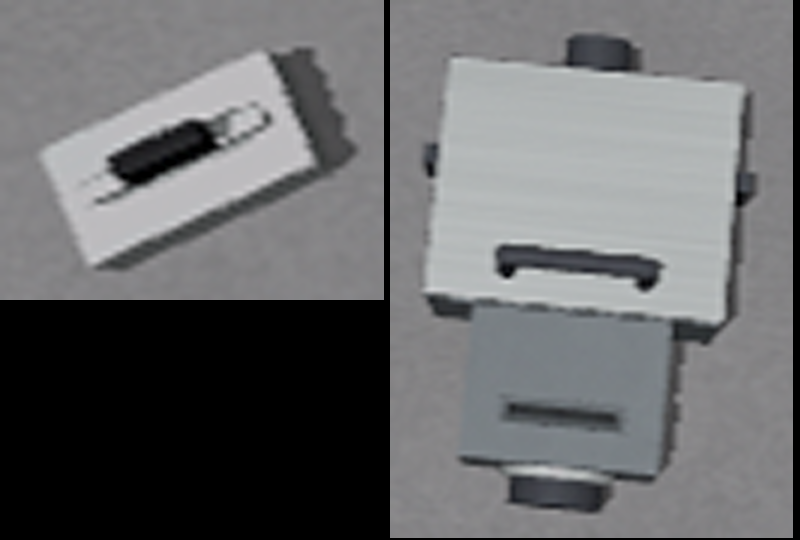

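The crops give these positions:
- Stand centre at (0.454, 0.334), blade x yaw about 24°.
- Slot mouth at (0.453, 0.032), housing yaw about -6.4°.
- Sizes match the given ones, and the slot-to-flap-centre distance of about 131 mm agrees.

I'll move above the stand.

```bash
python3 -m creep '[[[-3.6,-2.1,0],[0,0,0],0],[[-3.6,-2.1,0],[0,0,0],0],[[-3.6,-2.1,0],[0,0,0],0],[[-3.6,-2.1,0],[0,0,0],0],[[-3.6,-2.1,0],[0,0,0],0],[[-3.6,-2.1,0],[0,0,0],0],[[-3.6,-2.1,0],[0,0,0],0],[[-3.6,-2.1,0],[0,0,0],0]]' 60
python3 -m creep '[[[0,0,0],[0,0,0.15],0],[[0,0,0],[0,0,0.15],0],[[0,0,0],[0,0,0.15],0],[[0,0,0],[0,0,0.15],0],[[0,0,0],[0,0,0.14],0],[[0,0,0],[0,0,0],0],[[0,0,0],[0,0,0],0],[[0,0,0],[0,0,0],0]]'
python3 - <<'E'
from h import *
togo([.4527,.332,.12],down(np.radians(24.2)))
c=snap('wrist','w0');print(ray(c,280,210),c['fovy'])
print(proj(c,[.4536,.3337,.066]),proj(c,[.4527,.332,.117]))
E
```

```text
clock: 0.9
eef_pos: [0.4525, 0.3315, 0.231]
tcp_rot: [-0.0, 0.197, 0.98, -0.0]
contact_force: [0.3, -0.4, 0.2]
gripper_width: 0.0853
clock: 1.7
eef_pos: [0.4517, 0.3332, 0.2311]
tcp_rot: [-0.0, 0.537, 0.844, -0.0]
contact_force: [0.6, 0.2, -0.4]
gripper_width: 0.0853
now [0.4517 0.3332 0.2311] shift cm [-0.15  0.04 11.11]
rotvec [-0.     0.     0.015]
(array([0.4217603 , 0.39895396, 0.37443661]), array([ 0.12952839, -0.2728412 , -0.95351846])) 71.09235324687988
[280.57796134 187.76815633] [279.10820175 201.85334419]
```

View pics/w0.png

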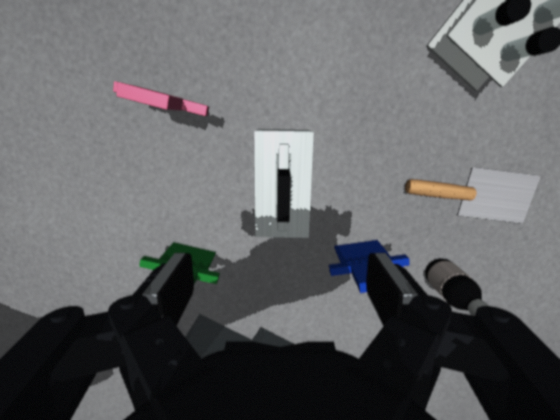

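The wrist view shows the stand at columns 255–313, rows 130–238, and the black grip at columns 278–290, centred about (284,190). That is a few pixels right of where I predicted, so I'll measure it.

Run:
```python
from h import *
c=load('w0'); g=cv2.cvtColor(c['color'],cv2.COLOR_RGB2GRAY).astype(int)
s=g[:,240:330]
for r in (150,185,200,215): 
    d=np.where(g[r,240:330]<60)[0]+240; b=np.where(g[r,240:330]>165)[0]+240
    print(r,d[[0,-1]] if len(d) else 0,b[[0,-1]])
col=g[120:245,284]; print(''.join('%d '%x for x in col[::2]))
for p in [(255,131),(313,131),(310,238),(255,238)]: print(onz(c,*p,.066)[:2].round(4))
print('grip top', onz(c,284,170,.117).round(4), onz(c,284.5,195,.117).round(4))
print(c['view'][:3,:3].round(2))
```

```text
150 0 [254 312]
185 [278 289] [254 311]
200 [278 289] [255 310]
215 [278 289] [256 275]
140 134 134 137 126 129 213 224 224 224 225 214 189 222 225 225 225 224 225 224 224 224 224 222 164 28 5 7 16 20 18 20 18 19 19 18 18 18 19 18 16 15 16 16 18 18 17 15 13 8 17 73 105 106 106 103 109 112 103 73 68 67 67 
[0.4048 0.3764]
[0.4584 0.4014]
[0.5085 0.2949]
[0.4521 0.2686]
grip top [0.4443 0.3603 0.117 ] [0.4544 0.3399 0.117 ]
[[ 0.91  0.42  0.  ]
 [ 0.41 -0.87  0.28]
 [ 0.12 -0.26 -0.96]]
```

```bash
python3 -m creep '[[[0.05,0.44,3.5],[0,0,0.02],0],[[0,0,3.5],[0,0,0],0],[[0,0,3.5],[0,0,0],0],[[0,0,3.0],[0,0,0],0],[[0,0,1.3],[0,0,0],0],[[0,0,0],[0,0,0],0],[[0,0,0],[0,0,0],0.5],[[0,0,0],[0,0,0],1]]' 60
python3 -m creep '[[[0,0,0],[0,0,0],1],[[0,0,0],[0,0,0],1],[[0,0,0],[0,0,0],1],[[0,0,0],[0,0,0],1],[[0,0,0],[0,0,0],1],[[0,0,0],[0,0,0],1],[[0,0,0],[0,0,0],1],[[0,0,0],[0,0,0],1]]' 60
```

```text
clock: 2.55
eef_pos: [0.4569, 0.3366, 0.0851]
tcp_rot: [0.001, 0.547, 0.837, 0.002]
contact_force: [0.2, 0.3, 0.4]
gripper_width: 0.059
clock: 3.35
eef_pos: [0.456, 0.3358, 0.084]
tcp_rot: [0.0, 0.547, 0.837, 0.0]
contact_force: [-1.1, -1.3, 5.9]
gripper_width: 0.0112
```

```bash
python3 -m creep '[[[0,0,-1],[0,0,0],1],[[0,0,-1.5],[0,0,0],1],[[0,0,-2],[0,0,0],1],[[0,0,-2.5],[0,0,0],1],[[0,0,-2.5],[0,0,0],1],[[0,0,-2.5],[0,0,0],1],[[0,0,-1],[0,0,0],1],[[0,0,0],[0,0,0],1]]' 60
python3 - <<'E'
from h import *
print(bot.get_state()['contact_force'],bot.get_state()['gripper_width'])
togo([.454,.034,.215],down(np.radians(-6.4)))
E
```

```text
clock: 4.15
eef_pos: [0.4566, 0.3364, 0.2155]
tcp_rot: [0.001, 0.547, 0.837, 0.002]
contact_force: [0.4, -0.8, -1.9]
gripper_width: 0.0114
[ 0.35625127 -0.80996531 -1.88684471] 0.01142065684964215
now [0.4566 0.3364 0.2155] shift cm [-27.58 -12.4   -0.03]
rotvec [ 0.004 -0.002  0.526]
```

```bash
python3 -m creep '[[[-3.45,-1.55,0],[0,0,0],1],[[-3.45,-1.55,0],[0,0,0],1],[[-3.45,-1.55,0],[0,0,0],1],[[-3.45,-1.55,0],[0,0,0],1],[[-3.45,-1.55,0],[0,0,0],1],[[-3.45,-1.55,0],[0,0,0],1],[[-3.45,-1.55,0],[0,0,0],1],[[-3.45,-1.55,0],[0,0,0],1]]' 60
python3 -m creep '[[[0,0,0],[0,0,0.13],1],[[0,0,0],[0,0,0.13],1],[[0,0,0],[0,0,0.13],1],[[0,0,0],[0,0,0.136],1],[[0,0,0],[0,0,0],1],[[0,0,0],[0,0,0],1],[[0,0,0],[0,0,0],1],[[0,0,0],[0,0,0],1]]' 60
python3 - <<'E'
from h import *
togo([.454,.034,.215],down(np.radians(-6.4)))
c=snap('wrist','w1')
print(proj(c,[.4534,.0321,.09]))
E
```

```text
clock: 4.95
eef_pos: [0.4519, 0.0314, 0.212]
tcp_rot: [-0.001, 0.547, 0.837, -0.001]
contact_force: [0.5, 0.3, -0.9]
gripper_width: 0.011
clock: 5.75
eef_pos: [0.453, 0.033, 0.213]
tcp_rot: [-0.0, 0.745, 0.667, -0.0]
contact_force: [0.0, -0.0, -1.3]
gripper_width: 0.0112
now [0.453 0.033 0.213] shift cm [ 0.11  0.09 -0.2 ]
rotvec [-0.     0.     0.001]
[279.61012894 198.93286622]
```

View pics/w1.png

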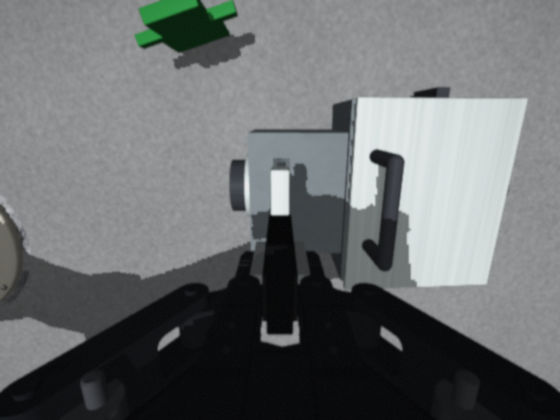

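The shoulder bar (white) is at columns 272–289, rows 168–213, over the duct, and one end of the slot is visible at about (281,162). I'll zoom in.

Run:
```python
from h import *
c=load('w1'); im=c['color'][:,:,::-1]
cv2.imwrite('pics/c1.png',cv2.resize(im[120:260,235:365],None,fx=4.2,fy=4.2,interpolation=cv2.INTER_CUBIC))
g=cv2.cvtColor(c['color'],cv2.COLOR_RGB2GRAY).astype(int)
for r in (155,158,160,162,164,166,168,170,175,200,210): print(r,g[r,262:300])
```

```text
155 [141 140 140 140 142 142 142 142 143 142 142 140 141 140 140 139 139 139
 140 140 141 140 140 140 140 139 139 139 140 141 142 140 140 140 142 141
 141 141]
158 [141 143 142 143 142 142 142 144 143 142 136 126 118 115 114 110 107 108
 111 115 118 121 121 121 123 124 125 128 136 139 140 141 141 142 141 139
 141 140]
160 [142 143 143 143 144 144 144 144 143 143 132 112  99  96  95  93  90  92
  93  97 100 102 104 107 109 113 114 121 133 140 140 140 139 140 140 139
 141 139]
162 [143 143 143 144 144 144 144 145 142 143 132 112  98  96  89  83  78  77
  79  79  80  80  83  92 105 110 114 120 131 139 140 139 137 134 131 130
 130 129]
164 [143 142 144 144 142 144 142 143 143 141 130 111  98  93  87  75  68  67
  66  67  68  63  65  82 102 110 113 120 132 138 140 137 125 102  84  81
  81  81]
166 [143 142 143 143 143 143 142 142 138 132 119 102  94  92  88  80  75  75
  75  76  76  73  75  85  97 103 107 117 132 137 132 117 101  81  68  66
  65  65]
168 [142 142 144 143 142 143 142 139 130 115 103 100  98  98  97  98  96  97
  97  98  99  99 100 100 101  95  96 109 130 137 129 100  77  68  66  65
  66  65]
170 [141 142 143 141 143 142 141 139 143 161 175 179 180 182 182 181 180 178
 179 180 180 178 177 176 174 168 148 130 133 140 138 120  90  71  66  66
  67  66]
175 [139 138 141 140 140 141 140 145 170 208 229 233 234 234 235 234 233 234
 233 233 232 232 230 229 227 221 191 137  90  84  96  97  82  70  66  66
  66  66]
200 [140 140 141 141 140 141 139 138 156 198 227 233 234 233 233 234 233 233
 232 231 231 230 228 227 226 218 184 122  78  68  67  66  67  66  67  67
  68  68]
210 [131 130 131 131 125 116 101  91 127 191 226 233 234 234 234 233 233 232
 231 231 230 229 228 227 226 218 185 124  78  67  67  67  65  67  67  67
  65  66]
```

View pics/c1.png

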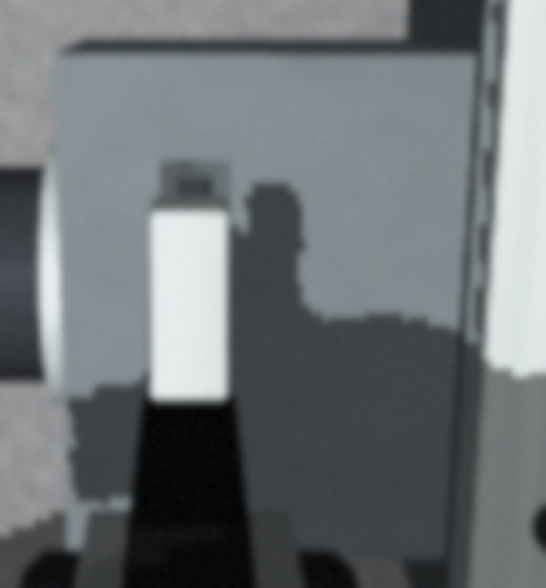

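Run:
```python
from h import *
c=load('w1'); x,r=tool(); u=np.radians(-6.4); X=np.array([np.cos(u),np.sin(u)]);Y=np.array([-X[1],X[0]])
e=onz(c,282,157.5,.09)[:2]; e2=onz(c,282,161.5,.086)[:2]; b=onz(c,280,170,.208)[:2]
for n,p,h in (('bevel',e,.03575),('slot end',e2,.03175),('bar',b,.046),):
    q=p-Y*h; print(n,q.round(4),'rel TCP own x,y mm',((q-x[:2])@X*1e3).round(1),((q-x[:2])@Y*1e3).round(1))
# duct edges
P=[onz(c,*p,.09)[:2] for p in ((249.5,132),(349,132))]; print(P,np.degrees(np.arctan2(*(P[1]-P[0])[::-1])), np.linalg.norm(P[1]-P[0]))
print(tool()[1].as_matrix().round(3))
```

```text
bevel [0.4558 0.0349] rel TCP own x,y mm 2.5 2.2
slot end [0.4559 0.0347] rel TCP own x,y mm 2.6 2.0
bar [0.4536 0.0338] rel TCP own x,y mm 0.4 0.9
[array([0.43378235, 0.09581901]), array([0.52093403, 0.08613386])] -6.341252432507657 0.08768818457367601
[[ 0.11   0.994 -0.   ]
 [ 0.994 -0.11  -0.   ]
 [-0.    -0.    -1.   ]]
```

```bash
python3 -m creep '[[[0.12,0.22,1],[0,0,0],1],[[0,0,1.5],[0,0,0],1],[[0,0,1.5],[0,0,0],1],[[0,0,0.5],[0,0,0],1],[[0,0,0.4],[0,0,0],1],[[0,0,0.4],[0,0,0],1],[[0,0,0.4],[0,0,0],1],[[0,0,0.3],[0,0,0],1]]' 60
python3 -c "
from h import *
togo([.4555,.0345,.107],down(np.radians(-6.4)));print(bot.get_state()['contact_force'])"
```

```text
clock: 6.6
eef_pos: [0.4558, 0.034, 0.1533]
tcp_rot: [0.0, 0.746, 0.666, 0.0]
contact_force: [-1.0, 0.3, -1.2]
gripper_width: 0.011
now [0.4558 0.034  0.1533] shift cm [ 0.05 -0.03  4.63]
rotvec [ 0.001 -0.    -0.   ]
[-1.00127113  0.32309044 -1.168403  ]
```

```bash
python3 -m creep '[[[0,0,0.5],[0,0,0],1],[[0,0,0.5],[0,0,0],1],[[0,0,0.5],[0,0,0],1],[[0,0,0.5],[0,0,0],1],[[0,0,0.5],[0,0,0],1],[[0,0,0.5],[0,0,0],1],[[0,0,0.5],[0,0,0],1],[[0,0,0.5],[0,0,0],1]]' 60
python3 -m creep '[[[0,0,0.2],[0,0,0],1],[[0,0,0.2],[0,0,0],1],[[0,0,0.2],[0,0,0],1],[[0,0,0.1],[0,0,0],1],[[0,0,0.1],[0,0,0],1],[[0,0,0],[0,0,0],1],[[0,0,0],[0,0,0],1],[[0,0,0],[0,0,0],1]]' 60
```

```text
clock: 7.4
eef_pos: [0.4555, 0.034, 0.1128]
tcp_rot: [-0.0, 0.746, 0.666, -0.0]
contact_force: [0.3, -0.1, -1.5]
gripper_width: 0.0113
clock: 8.2
eef_pos: [0.4558, 0.034, 0.1078]
tcp_rot: [0.0, 0.746, 0.666, 0.0]
contact_force: [-9.1, -1.0, 27.6]
gripper_width: 0.0112
```

Seated: the tool stopped at z = 0.1078 with 28 N pushing back. I'll ease off, release and rise.

```bash
python3 -m creep '[[[0,0,-0.2],[0,0,0],1],[[0,0,0],[0,0,0],0.9],[[0,0,0],[0,0,0],0.6],[[0,0,0],[0,0,0],0.3],[[0,0,0],[0,0,0],0.3],[[0,0,0],[0,0,0],0.3],[[0,0,0],[0,0,0],0.3],[[0,0,0],[0,0,0],0.3]]' 60
python3 -m creep '[[[0,0,-1],[0,0,0],0.3],[[0,0,-1.5],[0,0,0],0.3],[[0,0,-2],[0,0,0],0.3],[[0,0,-2.5],[0,0,0],0.3],[[0,0,-2],[0,0,0],0.3],[[0,0,-1.5],[0,0,0],0.3],[[0,0,0],[0,0,0],0.3],[[0,0,0],[0,0,0],0.3]]' 60
python3 - <<'E'
from h import *
c=snap('wrist','w2');t=snap('top','t2');s=snap('side','s2')
X=np.array([np.cos(np.radians(-6.4)),np.sin(np.radians(-6.4))]);Y=np.array([-X[1],X[0]]);O=np.array([.4555,.0345])+.13*X
print('O',O,'handle',O-.052*X)
for a in (0,.12):
    h=O+X*(.071-(.123*np.cos(a)+.042*np.sin(a)));z=.0955+.042*np.cos(a)+.123*np.sin(a)
    for n,k in (('w',c),('t',t),('s',s)): print(a,n,[proj(k,[*(h+Y*d),z]).round(1) for d in (.04,-.04)])
im=c['color'][:,:,::-1]; S=s['color'][:,:,::-1]
o=np.zeros((600,800,3),np.uint8)
o[:420,:440]=im[:,60:500]
B=cv2.resize(S[160:280,210:330],None,fx=3,fy=3,interpolation=cv2.INTER_CUBIC);o[:360,440:800]=B
cv2.imwrite('pics/c2.png',o)
togo([*(O-.052*X),.1185])
E
```

```text
clock: 9.0
eef_pos: [0.4554, 0.034, 0.1072]
tcp_rot: [-0.0, 0.746, 0.666, -0.0]
contact_force: [-0.7, -1.0, -0.0]
gripper_width: 0.0596
clock: 9.8
eef_pos: [0.4556, 0.034, 0.2126]
tcp_rot: [0.0, 0.746, 0.666, 0.0]
contact_force: [-0.4, -0.3, -0.7]
gripper_width: 0.0598
O [0.58468983 0.02000904] handle [0.5330139  0.02580542]
0 w [array([383.6, 162.3]), array([373.9, 259.7])]
0 t [array([270.8, 203.6]), array([300.3, 206.5])]
0 s [array([270.2, 188.4]), array([286.1, 203.8])]
0.12 w [array([384.7, 165.3]), array([374.3, 268.4])]
0.12 t [array([270.5, 204.3]), array([300.4, 207.3])]
0.12 s [array([268.4, 183.2]), array([284.3, 198.4])]
now [0.4547 0.0339 0.2114] shift cm [0.08 7.89 9.27]
```

View pics/c2.png

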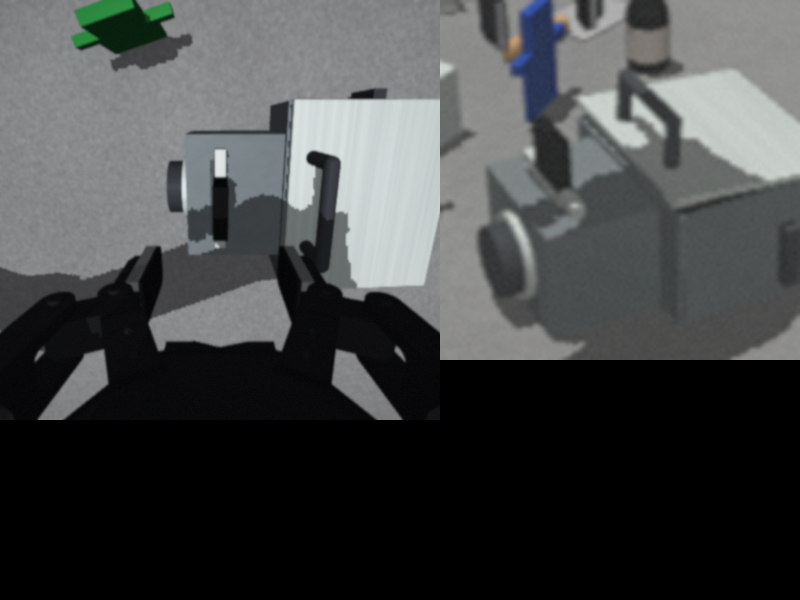

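The blade is seated with its bar on the duct. The handle bar runs from about (394,160) to (382,266) in the wrist view and from (271,185) to (289,201) in the side view. I'll triangulate it.

Run:
```python
from h import *
c,t,s=load('w2'),load('t2'),load('s2')
for k,n in ((c,'w'),(s,'s')):
    pass
g=cv2.cvtColor(c['color'],cv2.COLOR_RGB2GRAY).astype(int)
for r in (175,190,205): print(r,g[r,376:402])
A=tri(c,(393,161),s,(271,186));B=tri(c,(382,264),s,(288.5,201.5)); print(A,B,np.linalg.norm(A[0]-B[0]))
m=(A[0]+B[0])/2; print(m)
A=tri(t,(270.8,203),s,(271,186));B=tri(t,(302.5,206.5),s,(288.5,201.5)); print(A,B)
print('w on z', [onz(c,388,210,z).round(4) for z in (.1375,.145,.152)], 't',[onz(t,286.5,204.5,z).round(4) for z in (.1375,.145,.152)])
```

```text
175 [122 113 110 109 105  92  61  39  40  45  48  52  55  57  63  65  64  63
  62  61  58  55  71 130 190 211]
190 [111 108 106  96  70  45  36  41  46  52  54  57  60  63  64  64  62  61
  59  57  63 112 174 205 212 212]
205 [107 104  92  61  40  38  43  48  52  55  58  63  64  63  61  60  60  56
  60  97 159 196 209 210 210 211]
(array([0.54174414, 0.06695306, 0.14216826]), np.float64(0.001947971152606189)) (array([ 0.53353564, -0.01583106,  0.142396  ]), np.float64(6.474495831918475e-05)) 0.08319039410050856
[0.53763989 0.025561   0.14228213]
(array([0.53877208, 0.06507291, 0.14326551]), np.float64(0.0013808420876375682)) (array([ 0.5287206 , -0.02023128,  0.14572042]), np.float64(0.003291913201770366))
w on z [array([0.5404, 0.0278, 0.1375]), array([0.5378, 0.0305, 0.145 ]), array([0.5353, 0.033 , 0.152 ])] t [array([0.5344, 0.0232, 0.1375]), array([0.5333, 0.0233, 0.145 ]), array([0.5323, 0.0234, 0.152 ])]
```

```bash
python3 -m creep '[[[0.1,4.1,0],[0,0,0],0.3],[[0,4,0],[0,0,0],0.3],[[0,0,2],[0,0,0],0.3],[[0,0,3],[0,0,0],0.3],[[0,0,2.5],[0,0,0],0.3],[[0,0,1.4],[0,0,0],0.3],[[0,0,0],[0,0,0],0.3],[[0,0,0],[0,0,0],0.5]]' 30
python3 -m creep '[[[0,0,0],[0,0,0],0.7],[[0,0,0],[0,0,0],1],[[0,0,0],[0,0,0],1],[[0,0,0],[0,0,0],1],[[0,0,0],[0,0,0],1],[[0,0,0],[0,0,0],1],[[0,0,0],[0,0,0],1],[[0,0,0],[0,0,0],1]]' 30
```

```text
clock: 10.75
eef_pos: [0.5363, 0.0259, 0.1234]
tcp_rot: [-0.0, 0.746, 0.666, -0.0]
contact_force: [0.5, 0.3, -0.1]
gripper_width: 0.0467
clock: 11.55
eef_pos: [0.5348, 0.0262, 0.1234]
tcp_rot: [-0.001, 0.745, 0.667, -0.001]
contact_force: [-5.2, 1.0, 3.5]
gripper_width: 0.011
```

```bash
python3 -c "
import numpy as np
p=np.radians(np.linspace(21.4,110.5,17));y=-13.0*np.cos(p);z=-13.0*np.sin(p)
print(list(zip(np.diff(y).round(2),np.diff(z).round(2))))"
```

```text
[(np.float64(0.52), np.float64(-1.15)), (np.float64(0.63), np.float64(-1.1)), (np.float64(0.73), np.float64(-1.03)), (np.float64(0.83), np.float64(-0.95)), (np.float64(0.92), np.float64(-0.87)), (np.float64(1.0), np.float64(-0.78)), (np.float64(1.07), np.float64(-0.68)), (np.float64(1.13), np.float64(-0.57)), (np.float64(1.18), np.float64(-0.46)), (np.float64(1.22), np.float64(-0.34)), (np.float64(1.24), np.float64(-0.22)), (np.float64(1.26), np.float64(-0.1)), (np.float64(1.26), np.float64(0.02)), (np.float64(1.25), np.float64(0.14)), (np.float64(1.23), np.float64(0.27)), (np.float64(1.2), np.float64(0.38))]
```

```bash
python3 -m creep '[[[0,0.52,-1.15],[0,0,0],1],[[0,0.63,-1.1],[0,0,0],1],[[0,0.73,-1.03],[0,0,0],1],[[0,0.83,-0.95],[0,0,0],1],[[0,0.92,-0.87],[0,0,0],1],[[0,1.0,-0.78],[0,0,0],1],[[0,1.07,-0.68],[0,0,0],1],[[0,1.13,-0.57],[0,0,0],1]]' 30
```

```text
clock: 12.35
eef_pos: [0.6037, 0.0185, 0.1968]
tcp_rot: [-0.001, 0.745, 0.667, -0.0]
contact_force: [-6.7, 0.9, 5.1]
gripper_width: 0.0108
```

```bash
python3 -m creep '[[[0,1.18,-0.46],[0,0,0],1],[[0,1.22,-0.34],[0,0,0],1],[[0,1.24,-0.22],[0,0,0],1],[[0,1.26,-0.1],[0,0,0],1],[[0,1.26,0.02],[0,0,0],1],[[0,1.25,0.14],[0,0,0],1],[[0,1.23,0.27],[0,0,0],1],[[0,1.2,0.38],[0,0,0],1]]' 30
python3 - <<'E'
from h import *
s=bot.get_state();print(s['contact_force'],s['gripper_width'],s['joint_positions'].round(2))
c=snap('side','s3')
cv2.imwrite('pics/c3.png',cv2.resize(c['color'][80:290,180:400,::-1],None,fx=2.6,fy=2.6))
E
```

```text
clock: 13.15
eef_pos: [0.7035, 0.0074, 0.2002]
tcp_rot: [0.001, 0.746, 0.666, 0.001]
contact_force: [-2.4, 1.1, 1.4]
gripper_width: 0.0105
[-2.40553039  1.08273826  1.36241768] 0.010518826454867297 [-0.07  0.59  0.03  1.44 -0.02  1.11 -0.15]
```

View pics/c3.png

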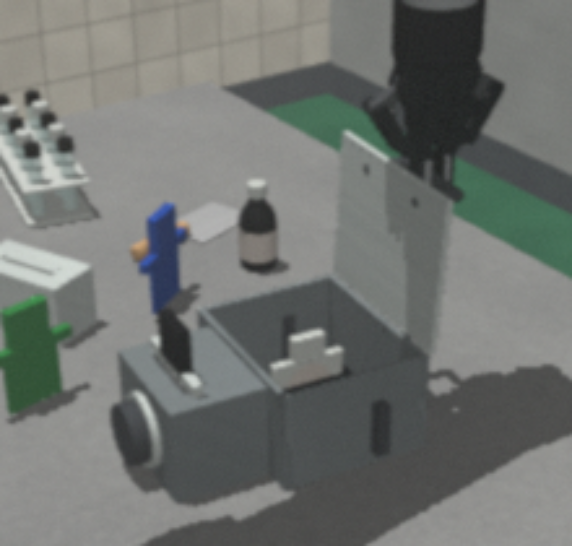

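The side view shows the flap standing upright, the blade seated in the duct, and the filter's tab visible inside the chamber. Next I'll release the handle, rise, and come back over the chamber turned 90°, with the camera on the robot's side.

```bash
python3 -m creep '[[[0,0,0],[0,0,0],0.85],[[0,0,0],[0,0,0],0.7],[[0,0,0],[0,0,0],0.7],[[0,0,0],[0,0,0],0.7],[[0,0,-1],[0,0,0],0.7],[[0,0.1,-2],[0,0,0],0.7],[[0,0,-3],[0,0,0],0.7],[[0,0,-4],[0,0,0],0.7]]' 30
python3 -m creep '[[[0,-2,0],[0,0,0],0.7],[[0,-3.5,0],[0,0,0],0.7],[[0,-3.5,0],[0,0,0],0.7],[[0,-3.5,0],[0,0,0],0.5],[[0,0,0],[0,0,-0.14],0.3],[[0,0,0],[0,0,-0.15],0.3],[[0,0,0],[0,0,-0.15],0.3],[[0,0,0],[0,0,-0.15],0.3]]'
python3 -m creep '[[[0,0,0],[0,0,-0.15],0.3],[[0,0,0],[0,0,-0.15],0.3],[[0,0,0],[0,0,-0.15],0.3],[[0,0,0],[0,0,-0.15],0.3],[[0,0,0],[0,0,-0.15],0.3],[[0,0,0],[0,0,-0.15],0.3],[[0,0,0],[0,0,-0.08],0.3],[[0,0,0],[0,0,0],0.3]]'
python3 - <<'E'
from h import *
print(bot.get_state()['joint_positions'].round(2))
c=snap('wrist','w4');snap('top','t4');print(proj(c,[.5847,.02,.088]))
E
```

```text
clock: 14.0
eef_pos: [0.7014, 0.0071, 0.2974]
tcp_rot: [-0.001, 0.746, 0.666, -0.001]
contact_force: [0.4, -0.5, -0.1]
gripper_width: 0.0258
clock: 14.8
eef_pos: [0.5784, 0.021, 0.2988]
tcp_rot: [0.001, 0.517, 0.856, 0.0]
contact_force: [-0.3, 0.2, 0.1]
gripper_width: 0.0595
clock: 15.6
eef_pos: [0.5785, 0.0209, 0.2985]
tcp_rot: [0.0, 0.056, 0.998, -0.0]
contact_force: [-0.3, -0.3, 0.8]
gripper_width: 0.0599
[ 0.08  0.29 -0.21  1.66  0.06  1.19  1.32]
[278.81294383 183.05562866]
```

View pics/w4.png

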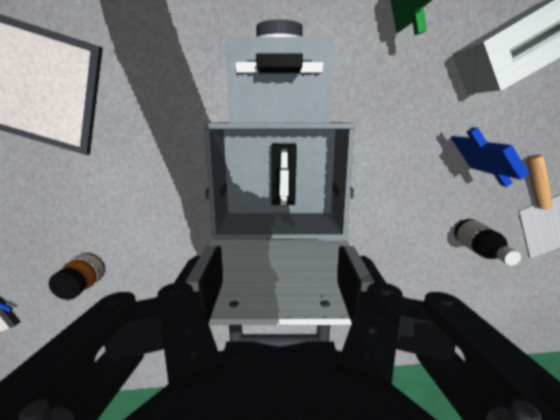

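The filter plate stands at about (284,172) inside the black carrier (272–296, 143–205), nearly in line with the image's vertical. I'll measure its position and yaw.

Run:
```python
from h import *
c=load('w4'); g=cv2.cvtColor(c['color'],cv2.COLOR_RGB2GRAY).astype(int)
for r in range(146,210,5):
    s=g[r,262:306]; w=np.where(s>150)[0]+262; d=np.where(s<70)[0]+262
    print(r,w[[0,-1]] if len(w) else '-', len(w), d[[0,-1]] if len(d) else '-')
cv2.imwrite('pics/c4.png',cv2.resize(c['color'][115:245,200:360,::-1],None,fx=4.6,fy=4.6,interpolation=cv2.INTER_CUBIC))
print(c['view'][:3].round(3))
```

```text
146 [262 305] 14 [271 295]
151 [262 305] 13 [271 295]
156 [262 305] 18 [271 295]
161 [262 305] 20 [271 295]
166 [262 305] 20 [271 295]
171 [262 305] 20 [271 295]
176 [262 305] 21 [271 294]
181 [262 305] 17 [271 294]
186 [262 287] 13 [271 294]
191 [262 305] 10 [270 294]
196 [281 286] 6 [270 294]
201 [284 299] 2 [270 294]
206 - 0 [271 287]
[[ 0.113  0.994 -0.001 -0.087]
 [ 0.953 -0.108  0.283 -0.606]
 [ 0.282 -0.033 -0.959  0.282]]
```

View pics/c4.png

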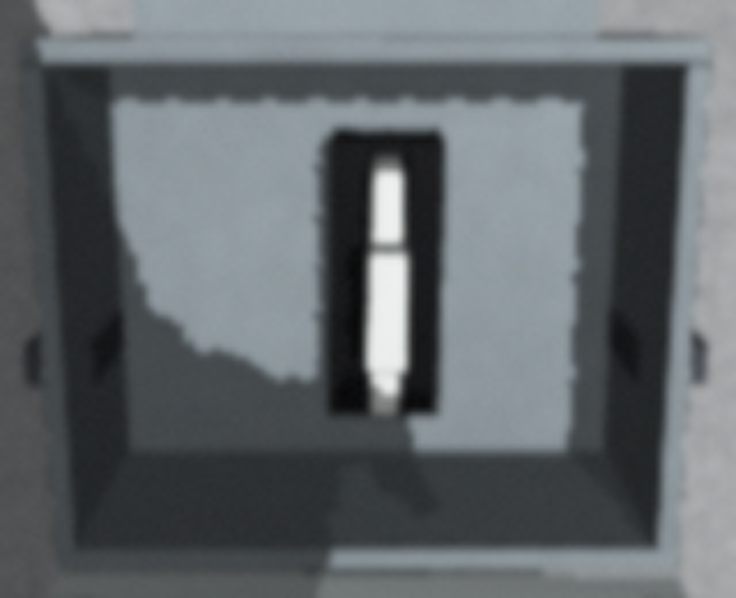

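Run:
```python
from h import *
c=load('w4'); f=lambda p,z: onz(c,200+(p[0]+.5)/4.6-.5,115+(p[1]+.5)/4.6-.5,z)[:2]
def seg(n,a,b,z):
    A,B=f(a,z),f(b,z);d=B-A;print(n,A.round(4),B.round(4),'mid',((A+B)/2).round(4),'len',np.linalg.norm(d).round(4),'yaw',np.degrees(np.arctan2(d[1],d[0])).round(2))
seg('tab',(388.5,250),(385,372),.088)
seg('plate',(389,160),(384,412),.065)
seg('carL',(331,132),(326,412),.042)
seg('carR',(443,132),(438,412),.042)
seg('rim near',(40,40),(708,40),.095)
p=(f((388.5,250),.088)+f((385,372),.088))/2
togo([*p,.058],down(np.radians(83.6)))
```

```text
tab [0.5681 0.0283] [0.601  0.0238] mid [0.5845 0.026 ] len 0.0333 yaw -7.84
plate [0.5472 0.031 ] [0.619  0.0218] mid [0.5831 0.0264] len 0.0724 yaw -7.36
carL [0.5397 0.0152] [0.6238 0.0035] mid [0.5818 0.0094] len 0.0849 yaw -7.94
carR [0.5434 0.0476] [0.6277 0.0378] mid [0.5855 0.0427] len 0.0849 yaw -6.6
rim near [ 0.5052 -0.0517] [0.5237 0.1125] mid [0.5145 0.0304] len 0.1652 yaw 83.54
now [0.5786 0.0209 0.2983] shift cm [-0.51  0.58 24.03]
rotvec [-0.     0.001 -0.004]
```

```bash
python3 -m creep '[[[-0.55,0.55,2],[0,0,0.017],0.3],[[0,0,3.5],[0,0,0],0.3],[[0,0,3.5],[0,0,0],0.3],[[0,0,3.5],[0,0,0],0.3],[[0,0,3],[0,0,0],0.3],[[0,0,1.5],[0,0,0],0.3],[[0,0,1],[0,0,0],0.3],[[0,0,0],[0,0,0],0.3]]' 40
python3 -m creep '[[[0,0,1],[0,0,0],0.3],[[0,0,1.5],[0,0,0],0.3],[[0,0,1.5],[0,0,0],0.3],[[0,0,1],[0,0,0],0.3],[[0,0,0.9],[0,0,0],0.3],[[0,0,0],[0,0,0],0.3],[[0,0,0],[0,0,0],0.3],[[0,0,0],[0,0,0],0.3]]' 40
```

```text
clock: 16.5
eef_pos: [0.5843, 0.026, 0.1172]
tcp_rot: [-0.001, 0.065, 0.998, -0.0]
contact_force: [-0.8, -0.5, 0.3]
gripper_width: 0.06
clock: 17.3
eef_pos: [0.5851, 0.0261, 0.0592]
tcp_rot: [0.0, 0.065, 0.998, 0.0]
contact_force: [0.9, 0.7, -0.1]
gripper_width: 0.0601
```

```bash
python3 -m creep '[[[0,0,0],[0,0,0],0.5],[[0,0,0],[0,0,0],0.7],[[0,0,0],[0,0,0],0.85],[[0,0,0],[0,0,0],1],[[0,0,0],[0,0,0],1],[[0,0,0],[0,0,0],1],[[0,0,0],[0,0,0],1],[[0,0,0],[0,0,0],1]]' 40
python3 -m creep '[[[0,0,-0.5],[0,0,0],1],[[0,0,-0.7],[0,0,0],1],[[0,0,-1],[0,0,0],1],[[0,0,-1],[0,0,0],1],[[0,0,-1],[0,0,0],1],[[0,0,-1],[0,0,0],1],[[0,0,-1],[0,0,0],1],[[0,0,-1],[0,0,0],1]]' 40
```

```text
clock: 18.1
eef_pos: [0.5849, 0.0259, 0.059]
tcp_rot: [0.0, 0.065, 0.998, -0.0]
contact_force: [-0.6, -0.8, 4.7]
gripper_width: 0.0091
clock: 18.9
eef_pos: [0.5846, 0.026, 0.1317]
tcp_rot: [0.0, 0.065, 0.998, 0.0]
contact_force: [0.5, 0.5, -0.7]
gripper_width: 0.0093
```

Filter gripped at 9.3 mm and lifting freely. I'll raise it clear, then move to the tile.

```bash
python3 -m creep '[[[0,0,-1],[0,0,0],1],[[0,0,-1.5],[0,0,0],1],[[0,0,-1.5],[0,0,0],1],[[0,0,-1.5],[0,0,0],1],[[0,0,-1.5],[0,0,0],1],[[0,0,-1],[0,0,0],1],[[0,0,-0.5],[0,0,0],1],[[0,0,0],[0,0,0],1]]' 40
python3 - <<'E'
from h import *
togo([.428,-.298,.159]); print(bot.get_state()['contact_force'],bot.get_state()['gripper_width'])
c=load('t4'); g=cv2.cvtColor(c['color'],cv2.COLOR_RGB2GRAY)
cn=[k for k in cv2.findContours((g>165).astype(np.uint8),0,2)[0] if cv2.contourArea(k)>300]
for k in cn: print(cv2.minAreaRect(k))
E
```

```text
clock: 19.7
eef_pos: [0.585, 0.026, 0.2165]
tcp_rot: [0.001, 0.065, 0.998, 0.0]
contact_force: [0.4, 0.1, -1.0]
gripper_width: 0.0095
now [0.585  0.026  0.2165] shift cm [ 11.38 -34.16   5.73]
[ 0.3626289   0.10085395 -1.04866217] 0.009543987739372461
((271.9654846191406, 389.2698669433594), (18.596759796142578, 59.909297943115234), 20.282560348510742)
((53.547340393066406, 302.1864013671875), (74.40939331054688, 69.94918060302734), 67.61986541748047)
((176.89239501953125, 237.67431640625), (20.75697898864746, 40.983673095703125), 65.3764419555664)
((397.23809814453125, 245.6330108642578), (44.512123107910156, 43.556243896484375), 22.47943687438965)
((77.11634826660156, 190.34104919433594), (77.8366470336914, 27.594318389892578), 10.738897323608398)
((291.6346130371094, 130.67308044433594), (14.904828071594238, 30.790233612060547), 78.69007110595703)
((489.4828186035156, 146.53890991210938), (75.11685943603516, 49.3057861328125), 68.8387451171875)
```

```bash
python3 -m creep '[[[0.5,-1.5,0],[0,0,0],1],[[0.9,-2.7,0],[0,0,0],1],[[1,-3,0],[0,0,0],1],[[1,-3,0],[0,0,0],1],[[1,-3,0],[0,0,0],1],[[1,-3,0],[0,0,0],1],[[1,-3,0],[0,0,0],1],[[1,-3,0],[0,0,0],1]]' 40
python3 -m creep '[[[1,-3,0.4],[0,0,0],1],[[1,-3,0.8],[0,0,0],1],[[1,-3,1],[0,0,0],1],[[0.7,-2.1,1],[0,0,0],1],[[0.3,-0.9,1],[0,0,0],1],[[0,0,1],[0,0,0],1],[[0,0,0.5],[0,0,0],1],[[0,0,0],[0,0,0],1]]' 40
python3 - <<'E'
from h import *
togo([.428,-.298,.159]);print(bot.get_state()['gripper_width'])
s=snap('side','s5');t=snap('top','t5');w=snap('wrist','w5')
o=np.zeros((560,800,3),np.uint8)
o[:420,:560]=s['color'][:,:,::-1]
o[:260,560:]=cv2.resize(t['color'][140:290,240:460,::-1],(240,164))[:164].copy() if 0 else cv2.copyMakeBorder(cv2.resize(t['color'][140:290,240:460,::-1],(240,164)),0,96,0,0,cv2.BORDER_CONSTANT)
o[270:450,560:]=cv2.resize(w['color'][:,:,::-1],(240,180))
cv2.imwrite('pics/c5.png',o)
print(proj(s,[.428,-.298,.11]),proj(s,[.428,-.298,.01]),proj(s,[.428,-.298,.188]))
E
```

```text
clock: 20.5
eef_pos: [0.4802, -0.1865, 0.2148]
tcp_rot: [-0.001, 0.065, 0.998, 0.0]
contact_force: [0.7, -0.6, -1.7]
gripper_width: 0.0095
clock: 21.3
eef_pos: [0.4274, -0.2964, 0.1576]
tcp_rot: [-0.001, 0.064, 0.998, 0.001]
contact_force: [0.9, -0.5, -1.0]
gripper_width: 0.0092
now [ 0.4274 -0.2964  0.1576] shift cm [-0.07 -0.15 -0.14]
0.009209827172279887
[328.73625898 302.38695161] [327.04235781 344.83554529] [330.19827203 265.74939635]
```

View pics/c5.png

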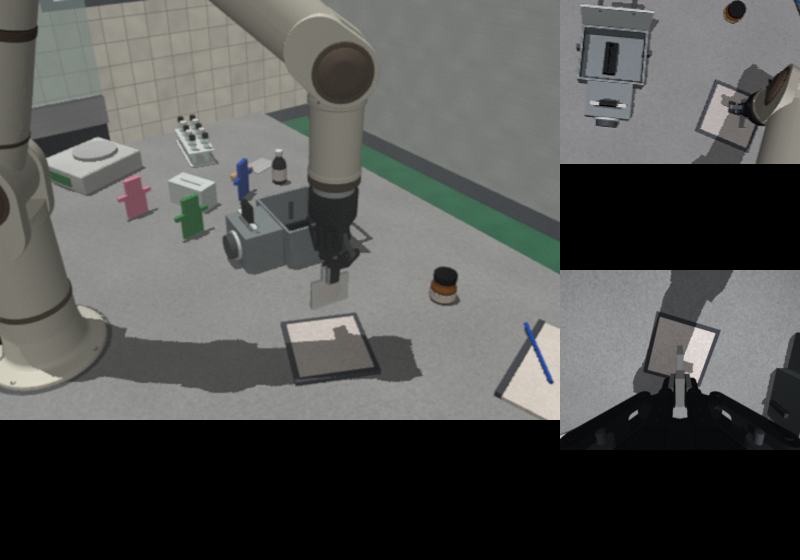

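The side view shows the plate hanging upright with its lower edge around (330,302), against a predicted (329,302). The blade is still in the slot, the flap is open, and the bottle, jar and spatula are in place. I'll let it settle, then hand in.

```bash
python3 -m creep '[[[0,-0.15,-0.1],[0,0,0],1],[[0,0,0],[0,0,0],1],[[0,0,0],[0,0,0],1],[[0,0,0],[0,0,0],1],[[0,0,0],[0,0,0],1],[[0,0,0],[0,0,0],1],[[0,0,0],[0,0,0],1],[[0,0,0],[0,0,0],1]]' 40
python3 -c "
from h import *
print(abs(bot.get_state()['dq']).max()); print(bot.job_done())"
```

```text
clock: 22.25
eef_pos: [0.4271, -0.2999, 0.1597]
tcp_rot: [-0.0, 0.065, 0.998, 0.0]
contact_force: [-0.1, 0.5, -0.0]
gripper_width: 0.0091
0.0013941068906339902
the job is handed in; nothing more can be done
None
```

The job is finished and handed in at 22 s on the robot's clock. I moved the blade from its stand into the duct slot, opened the flap, and drew out the filter plate. The arm now holds the plate over the tile.

- **Blade:** it pushed back with about 28 N when its shoulder met the duct. The last pictures still show it in the slot.
- **Flap:** the handle's position put it at about 1.6 rad when I let go. The last top view still shows it open.
- **Filter plate:** the grip was 9.1 mm wide and the arm almost still (under 0.002 rad/s). The tool stood at (0.427, -0.300), within about 4 mm of my estimates of the tile's middle. I work out the lower edge to be about 10 cm above the tile; the side picture agreed with that just before a final 2 mm adjustment.
- **Bystanders:** the bottle, jar and spatula looked undisturbed in the last side view. I checked this by eye, not by measuring.

No check failed. The top and wrist cameras disagreed by about 2–3 mm on positions. For the slot and the filter I used the wrist camera, and for the tile the top camera.

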